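Pin the adjustable clevis link

ROBOT

A 6-joint arm with a two-finger parallel gripper is mounted at the origin on the work surface. World frame = base frame: x ahead of the robot, y to its left, z up, the work surface at z = 0. Lengths are in m, angles in rad, forces in N, time in s.
With the tool pointing down it reaches from about 0.325 to 0.775 m from the base axis. Payload 5.5 kg.
Tool frame: the origin (TCP) lies on the centre line of the jaws, within the pads' length; the fingertips stand 22 mm ahead of it and the grasp point (between the pads) lies 3 mm ahead of it; x points along the fingers, y is the direction in which the jaws open and shut, and the axes are right-handed (so a half turn about x gives the same grasp; the last joint's range is limited). The gripper opens to 88 mm and grips with 3 to 60 N. Pads are 20 mm wide; open, the fingers measure 115 mm over their backs; the gripper's body (75 mm by 178 mm) begins 61 mm behind the grasp point.
Start: joints at [-1.302, 0.091, 1.231, -0, 1.82, -0.057], TCP at [0.192, -0.568, 0.245] pointing down, gripper open.
Joint ranges: [-2.87, 2.87], [-0.86, 2.18], [0.17, 2.46], [-1.51, 4.65], [0.06, 2.69], [-2.65, 2.65]. Speed limits (rad/s): [2.57, 2.57, 3.01, 3.14, 3.14, 3.14].

INTERFACE

Orientations are given as a unit quaternion [w, x, y, z].
In Python, from workcell import ctrl, imaging, order gives the robot as it stands.
- The arm moves only by the tool arm_command, never from a script. Its argument "rows" is a list of rows, each a list of 5 numbers: the finger opening in mm, from 0 to 87.8, then the shift along the world's x, y, z in mm, then the turn about the world's z in degrees. A call has 1 to 12 rows; each row shifts and turns the commanded pose from where the row before left it; what a row does not reach is not made up. A row lasts 1/10 s, in which the tool goes at most 50 mm and 8.59 degrees, less where a joint would pass 70% of its speed; a pose out of reach is approached as far as the arm can. A call is refused whole if a number of a shift passes 50 or a number of a turn 8.59, either way. A call with a gripper value outside its range is refused whole. The fingers move at their own pace and stop on an object; "newtons" is the grip in N (left out, the last holds). Time passes only in rows, so rows that do not move let the fingers close. It gives the time, the measured TCP pose, the force and the opening at its end, in the units of the state.
- ctrl.get_state(): the state, without advancing time (a new reading comes with each control period).
- imaging.grab_frame(name): name is "side" or "top"; returns the picture (480x640x3 uint8, blue, green, red); there is no depth.
- imaging.camera_info(name): a dict with "vfov" (degrees; the focal length in pixels is half the picture's height over the tangent of half this angle, whatever the lens; pixels are square), "cx", "cy" (the principal point, pixels), "distortion" ([k1, k2, p1, p2, k3] as OpenCV has them; the pictures are not rectified), "cam_to_world" (4x4, takes a point from camera to world coordinates). Camera axes: x right, y up, looking along -z (the intrinsics and any distortion apply to the point x, -y, -z); pixel columns grow to the right and rows downward; lengths in m; the calibration is good to about 2 mm. A picture is of the moment at which its call begins. camera_info takes no time and is no camera call.
- order.finish_job(): hands the job in, once; it reports no verdict.
The state is a dict: "t": time; "joints": joint angles; "joint_vel": joint speeds; "joint_torque": joint torques, N m; "ee_pos": TCP position; "tcp_rot": TCP orientation; "wrist_force": force on the tool from outside, world axes, zero at the start; "torque": the same for the moment, N m; "finger_gap": opening from 0.0 (shut) to 1.0 (fully open).
Only numpy, scipy, OpenCV 4.12 (cv2) and the standard library are available. Lean on these libraries where they do the work, as an engineer would, in place of code of your own. Each camera call takes 0.05 s, during which the arm holds its last target.

TASK

Take the steel clevis pin out of its wooden block and thread it straight down through the yellow clevis: upper ear, steel rod eye, lower ear, until its flange sits fully home on the upper ear, then let go. The clevis has been clamped somewhere along its slotted rail and the rod eye is a little off line, so feel for the holes gently: the pin must never bear on the clevis with more than 45 N, not even for an instant. Leave the grey control box, the motor and the wrench where they are.

Things in the scene. Friction and masses are not known exactly. Their poses are not given: they have to be found in the camera images.
- rail: Fixed dark steel slotted rail, 310 x 90 x 10 mm, level. Origin: on its underside (bench level), on its centre line, 82 mm from its fork-side end. x runs along the slot from the fork to the rod's anchor, y across, z up. The yellow clevis is clamped on it, once and for all; its holes are at an unmeasured x, 5 to 41 mm, with y = 0. The anchor block (bolt top 80 mm high) is 145 mm further along x than the holes.
- ear_mark (a point): Fixed point 94 mm above the rail's origin, axes as the rail's. It lies on the flat top of the upper yellow ear, short of its hole: the hole's mouth is 5 to 41 mm further along x (not measured), 0 in y. The ear is level, 100 mm along x, 50 mm across, 84 to 94 mm above the bench, an 18 mm hole in its middle, else clear. The lower ear is alike, 30 to 40 mm up; below it is free.
- eye_mark (a point): Fixed point 62 mm above the rail's origin, axes as the rail's, level with the middle of the steel rod eye between the ears (56 to 68 mm above the bench, 50 x 44 mm, hole 19 mm). The eye's hole has the same unmeasured x as the ears', and as its rod swivels stiffly about the anchor, it is up to 2 mm off to either side in y; the pin's tapered nose pushes it into line with a few newtons.
- pin: The loose clevis pin, upright, about 0.2 kg. Origin: centre of the underside of its steel flange (32 mm across, 5 mm thick); z up along the pin. Below it a round shaft, 16 mm across and 78 mm long, whose last 6 mm taper to 13 mm across. On the flange stands a red grip block. Fully home, the flange lies on the upper ear.
- pin_grip (a point): Centre of the pin's red grip: a block 28 mm along its x, 14 mm along its y (grasp it across y), 42 mm high; the flange's underside is 26 mm below this point. Fully home, this point is 120 mm above the bench.
- pin_nose (a point): Centre of the flat end of the same pin's nose, 104 mm below the centre of its grip.
- block: Fixed pale wooden block 70 x 70 x 85 mm, origin at the centre of its underside; the pin stands in its 23 mm through hole, flange resting on the top face.
- box_center (a point): Centre of a loose grey control box 100 x 75 x 45 mm with three small knobs (bystander).
- motor_center (a point): A point 55 mm up the axis of a loose black upright motor, 68 mm across, 115 mm high with its shaft (bystander).
- wrench_center (a point): Middle of a loose wrench lying flat on the bench (bystander).
Things that resemble listed ones, but are neither listed nor needed, are in the scene too. Of the things shaped like the pin, the steel one is meant.

How it is judged:
By the outcome, as a careful person would: the job done as asked, in the order asked, and still so for the second after the job is handed in, with the robot touching nothing.
It also fails if it takes over 72 s, if anything falls off the work surface, if the arm or the gripper's body presses on something with over 40 N, if the wrist force passes 120 N, or if a joint passes its speed limit or range.

## Working session

There is one attempt and no reset: what is moved stays moved. The work goes in short steps, Python scripts to look and compute and a tool call to move; the robot and the scene stay as the last step left them, time stands still between calls to the robot, and variables do not carry over. Pictures are saved under pics/ and viewed, and the job is handed in when it is done.

Besides the shell and the picture viewer there is one more tool, called after "Call:" as name(argument=value, ...), one argument or row to a line, values as JSON. arm_command: Moves the arm, as the interface text tells. Its arguments: {"type":"object","properties":{"rows":{"type":"array"},"newtons":{"type":"number"}},"required":["rows"]}

```bash
mkdir -p pics; ls; python3 - <<'E'
from workcell import ctrl, imaging
import cv2, numpy as np
np.set_printoptions(precision=4,suppress=True)
for n in ("top","side"):
    im=imaging.grab_frame(n); cv2.imwrite(f"pics/{n}0.png",im); print(n,imaging.camera_info(n))
print(ctrl.get_state())
E
```

```text
pics
top {'vfov': 48.906362798011024, 'cx': 321.5899654418713, 'cy': 244.0755179622496, 'distortion': array([-0.1493,  0.    ,  0.    ,  0.    ,  0.    ]), 'cam_to_world': array([[-0.0054,  0.99  , -0.1406,  0.4199],
       [-1.    , -0.0052,  0.0019,  0.0022],
       [ 0.0012,  0.1406,  0.9901,  1.4197],
       [ 0.    ,  0.    ,  0.    ,  1.    ]])}
side {'vfov': 57.153772939905735, 'cx': 318.87636067642904, 'cy': 239.72139089485393, 'distortion': array([-0.0585,  0.    ,  0.    ,  0.    ,  0.    ]), 'cam_to_world': array([[ 0.8743,  0.3532, -0.333 ,  0.3193],
       [-0.4854,  0.6371, -0.5987, -0.5065],
       [ 0.0008,  0.6851,  0.7285,  0.7132],
       [ 0.    ,  0.    ,  0.    ,  1.    ]])}
{'t': 0.1, 'joints': array([-1.3017,  0.0918,  1.2318,  0.    ,  1.8198, -0.0567]), 'joint_vel': array([ 0.0026, -0.0022, -0.0013, -0.001 , -0.0027, -0.0004]), 'joint_torque': array([  0.0035, -44.7858, -40.7569,   0.0702,   0.0284,  -0.0001]), 'ee_pos': array([ 0.192 , -0.5682,  0.2436]), 'tcp_rot': array([-0.114 , -0.6977, -0.1153,  0.6978]), 'wrist_force': array([-1.2546,  0.5621,  0.0735]), 'torque': array([-0.0227, -0.0097,  0.0225]), 'finger_gap': 0.9968626409185791}
```

View pics/top0.png

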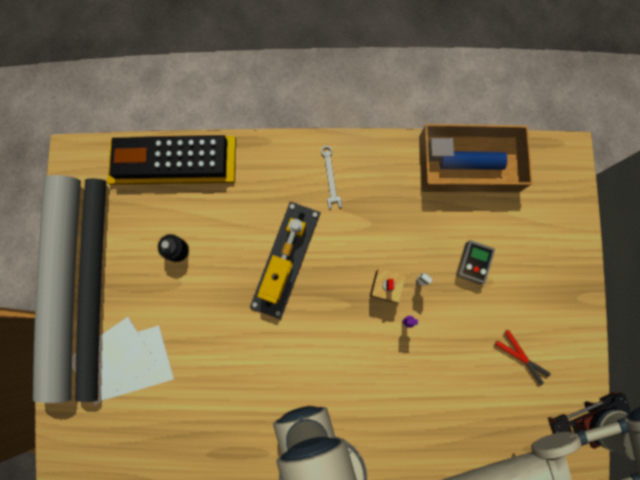

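View pics/side0.png

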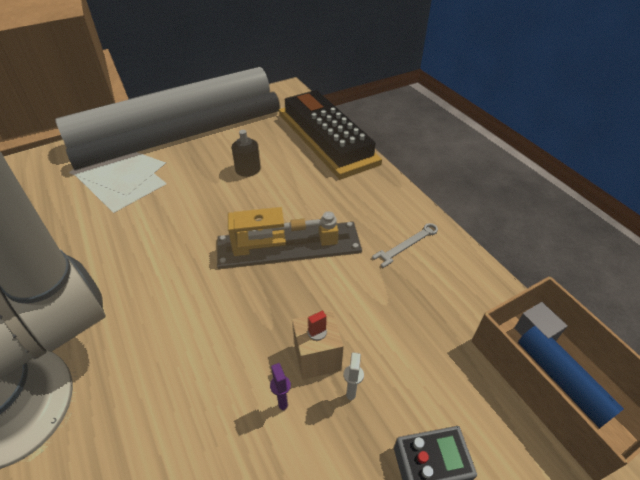

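The top view has the clevis and rail around (285,260) and the block with the red-grip pin at (388,287). The decoys are at (411,321) purple and (425,280) white. The wrench is at (332,178), the motor at (173,248) and the grey box at (476,262). The side view shows the block at (318,345) and the clevis hole at (258,217). I'll zoom in next.

```bash
python3 - <<'E'
import cv2
t=cv2.imread("pics/top0.png"); s=cv2.imread("pics/side0.png")
a=cv2.resize(t[195:325,240:450],None,fx=3.8,fy=3.8,interpolation=cv2.INTER_CUBIC)
cv2.imwrite("pics/topz.png",a)
b=cv2.resize(s[200:280,205:375],None,fx=4.7,fy=4.7,interpolation=cv2.INTER_CUBIC)
cv2.imwrite("pics/sidez1.png",b)
b=cv2.resize(s[300:415,250:410],None,fx=5,fy=5,interpolation=cv2.INTER_CUBIC)
cv2.imwrite("pics/sidez2.png",b)
E
```

```text
(no output)
```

View pics/topz.png

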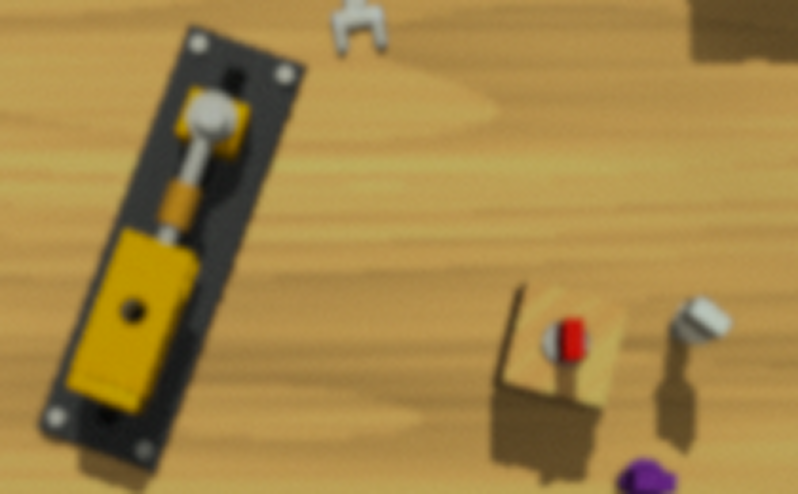

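View pics/sidez1.png

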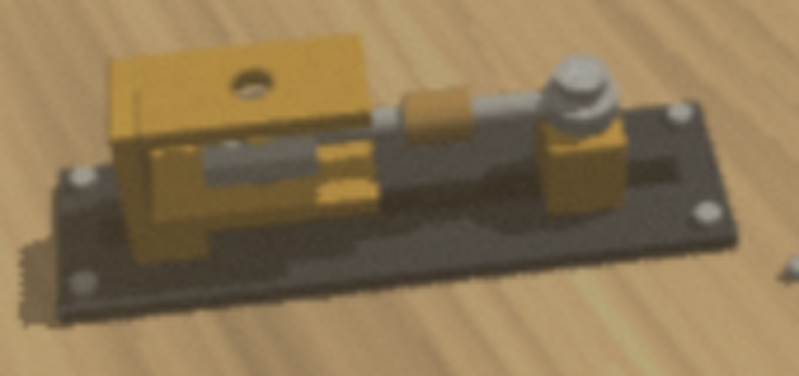

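View pics/sidez2.png

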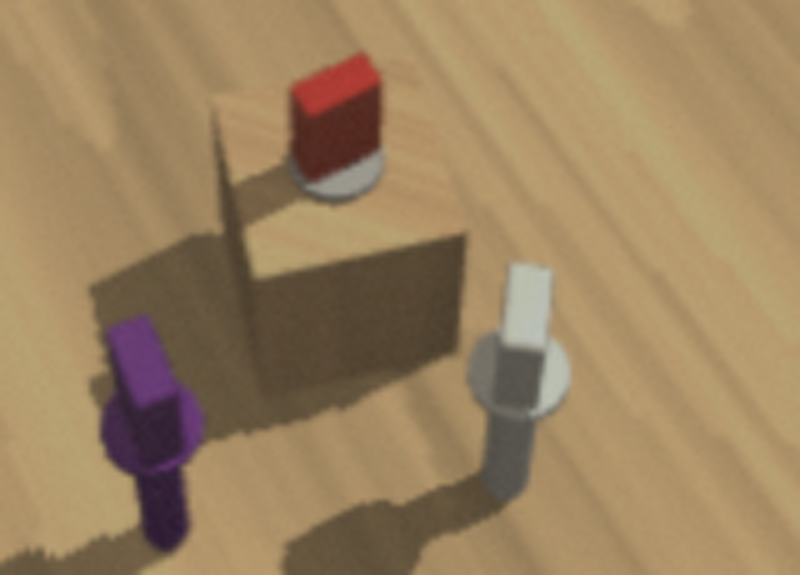

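```bash
cat > h.py <<'E'
import numpy as np, cv2
from workcell import ctrl, imaging
np.set_printoptions(precision=4,suppress=True)
def cam(n):
    i=imaging.camera_info(n); f=240/np.tan(np.radians(i["vfov"])/2)
    K=np.array([[f,0,i["cx"]],[0,f,i["cy"]],[0,0,1]]); return K,np.array(i["distortion"]),np.array(i["cam_to_world"])
def rays(n,px):
    K,d,T=cam(n); u=cv2.undistortPoints(np.asarray(px,float).reshape(-1,1,2),K,d).reshape(-1,2)
    D=np.c_[u[:,0],-u[:,1],-np.ones(len(u))]@T[:3,:3].T
    return T[:3,3],D
def plane(n,px,z):
    o,D=rays(n,px); return o+D*((z-o[2])/D[:,2])[:,None]
def proj(n,P):
    K,d,T=cam(n); c=(np.asarray(P,float).reshape(-1,3)-T[:3,3])@T[:3,:3]
    return cv2.projectPoints(c*[1,-1,-1],np.zeros(3),np.zeros(3),K,d)[0].reshape(-1,2)
def tri(pa,pb):
    A=np.zeros((3,3));b=np.zeros(3)
    for n,p in(("top",pa),("side",pb)):
        o,D=rays(n,[p]);D=D[0]/np.linalg.norm(D[0]);M=np.eye(3)-np.outer(D,D);A+=M;b+=M@o
    return np.linalg.solve(A,b)
def big(m,roi):
    x0,y0,x1,y1=roi; mm=np.zeros_like(m); mm[y0:y1,x0:x1]=m[y0:y1,x0:x1]
    c=cv2.findContours(mm,cv2.RETR_EXTERNAL,cv2.CHAIN_APPROX_NONE)[0]
    return max(c,key=cv2.contourArea)[:,0,:].astype(float)
E
python3 - <<'E'
from h import *
def rect(P): return cv2.minAreaRect((P[:,:2]*1000).astype(np.float32))
for n,f,rr,ry,rh,rg in (("top","pics/top0.png",(245,195,325,325),(245,240,300,310),(268,270,282,284),(380,270,400,298)),("side","pics/side0.png",(205,200,375,280),(225,203,285,232),(250,210,268,224),(300,305,335,345))):
    im=cv2.imread(f); hsv=cv2.cvtColor(im,cv2.COLOR_BGR2HSV)
    print(n,"hsv yellow",hsv[295,272] if n=="top" else hsv[222,240],"dark",hsv[300,261] if n=="top" else hsv[250,340], "hole",hsv[276,275] if n=="top" else hsv[218,258])
    dark=cv2.inRange(hsv,(0,0,0),(180,120,85))
    try:
        print(" rail",rect(plane(n,big(dark,rr),.01)))
    except Exception as e: print(e)
    red=cv2.inRange(hsv,(0,150,60),(8,255,255))|cv2.inRange(hsv,(172,150,60),(180,255,255))
    c=big(red,rg); print(" red",c.min(0),c.max(0)); v=hsv[...,2]
    redt=red&cv2.inRange(v,150,255); c=big(redt,rg); P=plane(n,c,.132); print(" redtop",rect(P),len(c))
    g=im[...,1]
    x0,y0,x1,y1=rh; print(im[y0:y1,x0:x1,2])
E
```

```text
top hsv yellow [ 23 255 190] dark [35 36 43] hole [ 21 151  44]
 rail ((578.3217163085938, 97.9666519165039), (86.95465087890625, 306.7737121582031), 69.46891784667969)
 red [387. 279.] [393. 290.]
 redtop ((503.2688903808594, -169.63082885742188), (9.846004486083984, 24.498977661132812), 88.8086929321289) 25
[[182 188 190 190 189 190 189 190 189 189 189 189 190 190]
 [185 189 189 189 188 187 186 187 185 189 188 190 189 190]
 [188 188 188 187 184 177 172 172 175 182 185 189 191 189]
 [187 190 187 183 169 152 140 138 146 164 180 188 189 189]
 [189 188 184 171 145 118 101  95 107 132 160 181 188 190]
 [189 189 181 153 119  89  71  62  68  96 136 172 187 190]
 [189 188 175 144 101  73  57  44  39  65 120 164 185 188]
 [190 188 176 142  97  65  46  28  28  65 122 167 186 189]
 [189 188 181 154 112  73  47  35  50  91 140 175 187 189]
 [191 189 183 171 139 106  81  77  95 131 165 182 187 190]
 [189 187 188 183 167 148 136 134 146 165 181 188 190 190]
 [190 188 188 186 182 177 174 173 177 183 187 188 189 187]
 [189 189 189 190 189 188 187 187 186 189 189 190 191 187]
 [189 190 190 188 189 
[... 702 characters left out ...]
169 175 176 177 178 177]
 [176 178 174 175 170 153 132 119 114 111 115 130 148 168 175 177 175 177]
 [178 175 175 171 151 126 104  95  95  93  98 102 129 160 174 176 175 178]
 [176 175 175 162 136 105  97 100  98 100  99  98 115 152 174 176 174 175]
 [178 176 174 160 130 105 114 133 142 141 139 124 130 157 172 176 176 176]
 [176 176 175 167 146 141 148 155 147 140 140 145 156 169 176 176 173 174]
 [175 176 177 174 164 156 146 140 135 138 145 160 171 174 177 175 174 176]
 [175 174 175 177 175 171 166 163 163 165 166 172 177 177 177 176 177 178]
 [175 174 175 176 174 176 175 175 174 176 174 176 177 178 176 176 177 176]
 [176 177 174 176 177 175 176 176 177 176 175 176 176 177 176 175 176 178]]
```

```bash
python3 - <<'E'
from h import *
U=8
def contour(g,roi,thr):
    x0,y0,x1,y1=roi; c=cv2.resize(g[y0:y1,x0:x1].astype(np.float32),None,fx=U,fy=U,interpolation=cv2.INTER_CUBIC)
    m=(c<thr).astype(np.uint8); k=max(cv2.findContours(m,0,cv2.CHAIN_APPROX_NONE)[0],key=cv2.contourArea)[:,0,:].astype(float)
    return (k+.5)/U-.5+[x0,y0]
for n,roi,ts in (("top",(266,268,284,286),(110,130,150)),("side",(248,208,270,226),(130,150,160,168))):
    im=cv2.imread(f"pics/{n}0.png")
    for t in ts:
        k=contour(im[...,2],roi,t); P=plane(n,k,.094)[:,:2]*1000
        print(n,t,"fit",cv2.fitEllipse(P.astype(np.float32)),"px",k.min(0),k.max(0))
# rail edges, ears, in hsv masks at subpixel-less
for n,ry,vmin in (("top",(245,240,300,310),160),("side",(225,203,286,235),150)):
    hsv=cv2.cvtColor(cv2.imread(f"pics/{n}0.png"),cv2.COLOR_BGR2HSV)
    m=cv2.inRange(hsv,(12,140,vmin),(30,255,255)); c=big(m,ry)
    if n=="top":
        out=cv2.imread("pics/top0.png"); cv2.drawContours(out,[c.astype(int)],-1,(255,0,0),1); cv2.imwrite("pics/e.png",out[230:320,240:310].repeat(6,0).repeat(6,1))
    print(n,"ear",cv2.minAreaRect((plane(n,c,.094)[:,:2]*1000).astype(np.float32)))
# screw heads: bright blobs on the rail
for n,pts in (("top",[(199,43),(285,74),(56,417),(145,450)]),("side",[(83,178),(84,283),(680,113),(708,212)])):
    k=[(np.array(p)+.5)/3.8-.5+[240,195] if n=="top" else (np.array(p)+.5)/4.7-.5+[205,200] for p in pts]
    P=plane(n,k,.012); print(n,"screws\n",P*1000, P.mean(0)*1000)
E
```

```text
top 110 fit ((526.0049438476562, 117.99495697021484), (14.642983436584473, 15.237160682678223), 14.939963340759277) px [271.8125 273.6875] [277.8125 279.5625]
top 130 fit ((526.158447265625, 118.17630767822266), (16.843658447265625, 17.184675216674805), 26.43741798400879) px [271.3125 273.1875] [278.0625 279.9375]
top 150 fit ((526.2879028320312, 118.22055053710938), (18.907470703125, 19.44381332397461), 12.526894569396973) px [270.9375 272.8125] [278.5625 280.1875]
side 130 fit ((525.8944091796875, 118.55978393554688), (11.522226333618164, 18.273117065429688), 69.0205307006836) px [254.0625 214.5625] [262.3125 218.6875]
side 150 fit ((525.1358642578125, 116.86347961425781), (18.671382904052734, 19.148942947387695), 112.9440689086914) px [253.4375 213.9375] [262.9375 220.5625]
side 160 fit ((525.0198974609375, 116.75409698486328), (20.36457633972168, 21.03130531311035), 127.17493438720703) px [253.0625 213.6875] [263.1875 220.8125]
side 168 fit ((525.0247802734375, 116.66935729980469), (21.991130828857422, 23.031179428100586), 140.45794677734375) px [252.6875 213.3125] [263.6875 221.1875]
top ear ((525.9882202148438, 161.568115234375), (161.78773498535156, 63.77827835083008), 0.6998161673545837)
side ear ((519.4656372070312, 119.29167175292969), (48.060157775878906, 109.8723373413086), 69.54459381103516)
top screws
 [[725.2129  79.5085  12.    ]
 [702.1921  17.9017  12.    ]
 [458.6649 179.2746  12.    ]
 [435.5485 116.6942  12.    ]] [580.4046  98.3448  12.    ]
side screws
 [[457.185  178.7751  12.    ]
 [434.6646 117.2594  12.    ]
 [724.3111  80.0576  12.    ]
 [701.4709  18.6803  12.    ]] [579.4079  98.6931  12.    ]
```

```bash
python3 - <<'E'
from h import *
from scipy.spatial.transform import Rotation as R
q=np.array(ctrl.get_state()["tcp_rot"]); M=R.from_quat(q[[1,2,3,0]]).as_matrix(); print(M, "yaw of tool y",np.degrees(np.arctan2(M[1,1],M[0,1])))
# red top corners, side view, subpixel
U=8
for n,roi,t in (("side",(300,305,335,345),170),("top",(380,272,402,298),170)):
    im=cv2.imread(f"pics/{n}0.png").astype(np.float32); x0,y0,x1,y1=roi
    c=cv2.resize(im[y0:y1,x0:x1],None,fx=U,fy=U,interpolation=cv2.INTER_CUBIC)
    m=((c[...,2]>t)&(c[...,1]<100)).astype(np.uint8)
    k=max(cv2.findContours(m,0,cv2.CHAIN_APPROX_NONE)[0],key=cv2.contourArea)[:,0,:]
    k=(k+.5)/U-.5+[x0,y0]; print(n,cv2.minAreaRect((plane(n,k,.132)[:,:2]*1000).astype(np.float32)))
o=lambda p,a,f,s:(np.array(p)+.5)/s-.5+a
# decoys flange/top
print("white top",tri((240+713/3.8,195+320/3.8),(250+530/5,300+303/5)))
print("purple top",tri((411,320),(250+140/5,300+355/5)))
# flange centre check z=.090 side
print("block corners z=.085", plane("side",[o(p,[250,300],0,5) for p in [(212,100),(253,278),(465,233)]],.085)*1000)
E
```

```text
[[-0.0005  0.32   -0.9474]
 [ 0.0017 -0.9474 -0.32  ]
 [-1.     -0.0018 -0.0001]] yaw of tool y -71.33544951946168
side ((503.3260803222656, -170.576416015625), (9.321739196777344, 23.582185745239258), 89.3902359008789)
top ((505.3421630859375, -170.26229858398438), (25.190601348876953, 12.656000137329102), 4.561385154724121)
white top [ 0.5158 -0.2621  0.1273]
purple top [ 0.4135 -0.2187  0.1192]
block corners z=.085 [[ 477.9547 -128.9942   85.    ]
 [ 459.5324 -194.3079   85.    ]
 [ 526.1909 -213.0394   85.    ]]
```

Call:
arm_command(
  rows=[
    [50,28,36,0,-1.9],
    [50,28,36,0,-1.9],
    [50,28,36,0,-1.9],
    [50,28,36,0,-1.9],
    [50,28,36,0,-1.9],
    [50,28,36,0,-1.9],
    [50,28,36,0,-1.9],
    [50,28,36,0,-1.9],
    [50,28,36,0,-1.9],
    [50,28,36,0,-1.6],
    [50,28,36,0,0],
    [50,0,0,0,0],
  ],
  newtons=30,
)

```text
t: 1.3
ee_pos: [0.5021, -0.1682, 0.2437]
tcp_rot: [-0.001, -0.707, -0.003, 0.707]
wrist_force: [0.3, -0.9, -1.6]
finger_gap: 0.569
```

Call:
arm_command(
  rows=[
    [50,1.3,-2.3,-20,0],
    [50,0,0,-20,0],
    [50,0,0,-20,0],
    [50,0,0,-10,0],
    [50,0,0,0,0],
    [50,0,0,0,0],
  ],
)

```text
t: 1.9
ee_pos: [0.5013, -0.1752, 0.1753]
tcp_rot: [-0.0, 0.707, -0.0, -0.707]
wrist_force: [0.3, 0.4, 0.2]
finger_gap: 0.572
```

```bash
python3 - <<'E'
from h import *
from scipy.spatial.transform import Rotation as R
s=ctrl.get_state();q=np.array(s["tcp_rot"]); M=R.from_quat(q[[1,2,3,0]]).as_matrix(); print(s["ee_pos"],M)
im=imaging.grab_frame("side"); cv2.imwrite("pics/s1.png",cv2.resize(im[200:420,200:420],None,fx=2.7,fy=2.7,interpolation=cv2.INTER_CUBIC))
E
```

```text
[ 0.5013 -0.1752  0.1753] [[ 0.0004 -0.0011 -1.    ]
 [-0.0003 -1.      0.0011]
 [-1.      0.0003 -0.0004]]
```

View pics/s1.png

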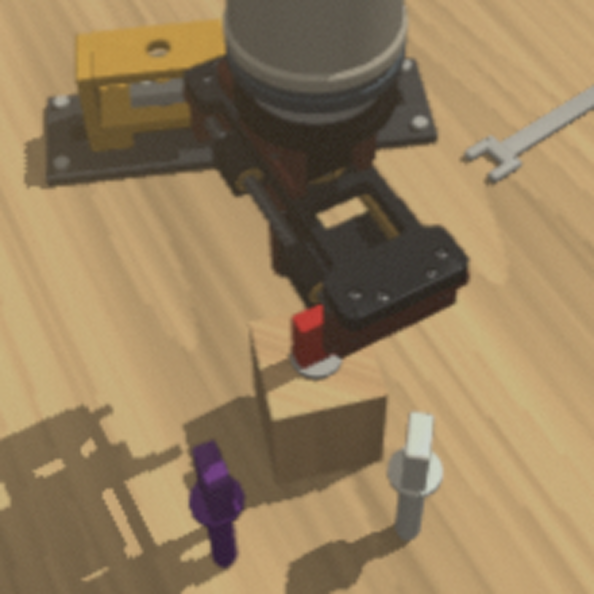

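The gripper is above the pin and straddles it. Now I'll centre it and go down.

Call:
arm_command(
  rows=[
    [50,2.2,4.7,0,0],
    [50,0,0,-15,0],
    [50,0,0,-15,0],
    [50,0,0,-15,0],
    [50,0,0,-10,0],
    [50,0,0,-4,0],
    [50,0,0,0,0],
    [50,0,0,0,0],
  ],
)

```text
t: 2.75
ee_pos: [0.5037, -0.1702, 0.1161]
tcp_rot: [-0.0, 0.707, -0.0, -0.707]
wrist_force: [-0.9, -0.9, 1.3]
finger_gap: 0.569
```

```bash
python3 - <<'E'
from h import *
s=ctrl.get_state();print(s["ee_pos"],s["wrist_force"])
im=imaging.grab_frame("side"); cv2.imwrite("pics/s2.png",cv2.resize(im[250:420,230:420],None,fx=3.5,fy=3.5,interpolation=cv2.INTER_CUBIC))
E
```

```text
[ 0.5037 -0.1702  0.1161] [-0.9352 -0.8887  1.2995]
```

View pics/s2.png

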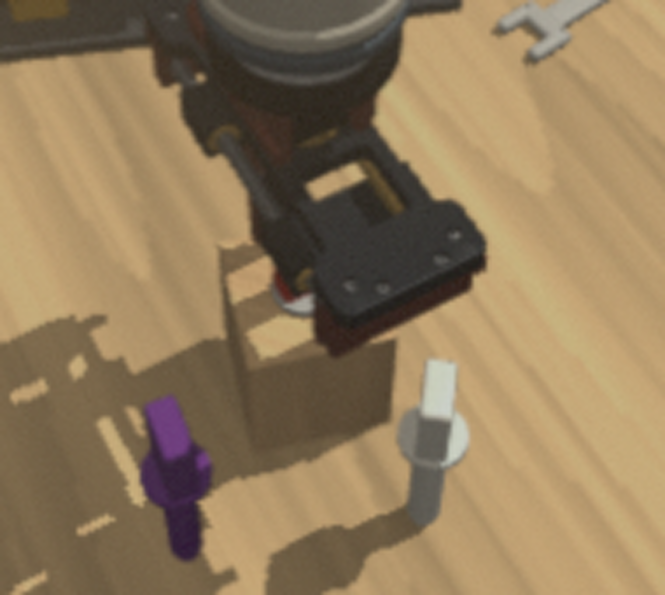

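The red grip at (290,290) is between the fingers, so I'll close.

Call:
arm_command(
  rows=[
    [0,0,0,0,0],
    [0,0,0,0,0],
    [0,0,0,0,0],
    [0,0,0,0,0],
    [0,0,0,0,0],
    [0,0,0,0,0],
  ],
  newtons=30,
)

```text
t: 3.4
ee_pos: [0.5036, -0.17, 0.1157]
tcp_rot: [-0.0, 0.707, -0.0, -0.707]
wrist_force: [0.4, -0.0, 0.5]
finger_gap: 0.152
```

Call:
arm_command(
  rows=[
    [0,0,0,5,0],
    [0,0,0,10,0],
    [0,0,0,15,0],
    [0,0,0,15,0],
    [0,0,0,15,0],
    [0,0,0,15,0],
    [0,0,0,15,0],
    [0,0,0,15,0],
    [0,0,0,15,0],
    [0,0,0,10,0],
    [0,0,0,0,0],
    [0,0,0,0,0],
  ],
)

```text
t: 4.6
ee_pos: [0.5036, -0.1701, 0.2454]
tcp_rot: [0.0, -0.707, 0.0, 0.707]
wrist_force: [0.2, 0.4, -2.2]
finger_gap: 0.159
```

```bash
python3 - <<'E'
from h import *
s=ctrl.get_state();print(s["ee_pos"],s["wrist_force"],s["torque"])
im=imaging.grab_frame("side"); cv2.imwrite("pics/s3f.png",im); cv2.imwrite("pics/s3.png",cv2.resize(im[200:420,200:420],None,fx=2.7,fy=2.7,interpolation=cv2.INTER_CUBIC))
im=imaging.grab_frame("top"); cv2.imwrite("pics/t3.png",im)
E
```

```text
[ 0.5036 -0.1701  0.2454] [ 0.1564  0.3532 -2.151 ] [ 0.0343 -0.0274  0.0136]
```

View pics/s3.png

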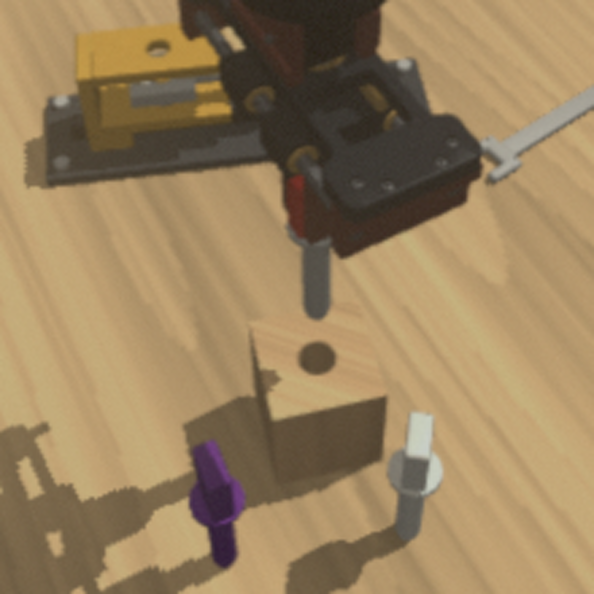

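```bash
python3 - <<'E'
from h import *
im=cv2.imread("pics/s3f.png")
s=ctrl.get_state(); x,y,z=s["ee_pos"]
for dz in (38,50,60,70,80,90,100,104,108.7):
    p=proj("side",[[x,y,z-dz/1000]])[0]; r=int(round(p[1])); 
    print(dz,p, im[r,int(p[0])-9:int(p[0])+10].mean(1).astype(int))
E
```

```text
38 [316.8483 286.9058] [99 92 83 69 62 58 50 52 50 49 53 49 52 55 65 59 49 50 52]
50 [316.87   291.9045] [136 135 138 136 119  93  79  77  77  78  79  80  78  77  80 106  92  59
  50]
60 [316.8876 295.9654] [141 140 139 136 117  89  80  78  79  80  80  79  80  82  90 120 141 142
 138]
70 [316.9049 299.9343] [143 142 141 136 120  95  81  79  78  80  79  78  80  82  93 122 145 152
 150]
80 [316.9218 303.8142] [145 147 144 141 122  94  79  79  80  78  80  80  80  82  92 124 147 152
 153]
90 [316.9383 307.608 ] [148 146 146 144 133 105  80  78  79  79  80  80  80  83  94 124 147 153
 154]
100 [316.9545 311.3185] [151 149 148 146 134 105  80  77  78  81  80  80  79  83  92 115 137 150
 153]
104 [316.9609 312.78  ] [150 152 149 148 143 112  82  77  78  79  81  78  79  83  94 125 141 144
 146]
108.7 [316.9683 314.4809] [150 149 150 150 147 120  88  77  77  79  79  79  79  85 103 135 146 146
 145]
```

Call:
arm_command(
  rows=[
    [0,2,20,0,0],
    [0,3,40,0,0],
    [0,3,40,0,0],
    [0,3,40,0,0],
    [0,3,40,0,0],
    [0,3,40,0,0],
    [0,3,40,0,0],
    [0,2,22,0,0],
    [0,0.4,5.8,0,0],
    [0,0,0,-10,0],
    [0,0,0,-10,0],
    [0,0,0,0,0],
  ],
)

```text
t: 5.9
ee_pos: [0.5252, 0.1164, 0.2227]
tcp_rot: [0.0, -0.706, 0.001, 0.709]
wrist_force: [-0.3, 0.1, -1.7]
finger_gap: 0.156
```

Call:
arm_command(
  rows=[
    [0,0,0,0,0],
    [0,0,0,-5,0],
    [0,0,0,-5,0],
    [0,0,0,0,0],
    [0,0,0,0,0],
  ],
)

```text
t: 6.4
ee_pos: [0.5259, 0.1177, 0.2155]
tcp_rot: [0.0, -0.707, 0.0, 0.707]
wrist_force: [0.7, -0.3, -3.1]
finger_gap: 0.156
```

```bash
python3 - <<'E'
from h import *
s=ctrl.get_state();print(s["ee_pos"],s["wrist_force"],s["torque"],s["t"])
im=imaging.grab_frame("side"); cv2.imwrite("pics/s4f.png",im); cv2.imwrite("pics/s4.png",cv2.resize(im[150:270,190:330],None,fx=5,fy=5,interpolation=cv2.INTER_CUBIC))
x,y,z=ctrl.get_state()["ee_pos"]
for dz in (50,60,70,80,90,100,104,108.7):
    p=proj("side",[[x,y,z-dz/1000]])[0]; r=int(round(p[1])); 
    print(dz,p, im[r,int(p[0])-9:int(p[0])+10].mean(1).astype(int))
im=imaging.grab_frame("top"); cv2.imwrite("pics/t4.png",cv2.resize(im[230:330,220:330],None,fx=5,fy=5,interpolation=cv2.INTER_CUBIC))
E
```

```text
[0.5259 0.1177 0.2155] [ 0.7029 -0.3251 -3.0772] [ 0.0317  0.0362 -0.0223] 6.4
50 [254.7187 189.7425] [148 148 146 146 145 125  92  80  78  80  78  79  82 101 134 150 153 149
 148]
60 [255.2567 193.7148] [143 148 148 146 132 105  81  80  79  81  79  84  92 122 144 150 150 150
 152]
70 [255.7863 197.621 ] [138 140 146 150 148 128  96  81  80  80  80  84  87 102 130 145 150 150
 150]
80 [256.3077 201.4625] [138 136 140 144 138 108  81  79  81  83  80  86  94 124 141 145 147 148
 149]
90 [256.821  205.2409] [144 141 138 135 132 119  96  82  82  82  81  83  89 107 132 144 145 143
 145]
100 [257.3264 208.9576] [142 142 139 137 131 109  81  80  81  81  79  86  90 117 134 132 134 132
 133]
104 [257.5265 210.4273] [136 136 136 134 132 110  84  82  82  81  81  84  92 112 128 133 131 132
 131]
108.7 [257.7599 212.142 ] [133 133 132 132 130 119  96  82  80  82  79  82  91 113 129 131 133 133
 134]
```

View pics/s4.png

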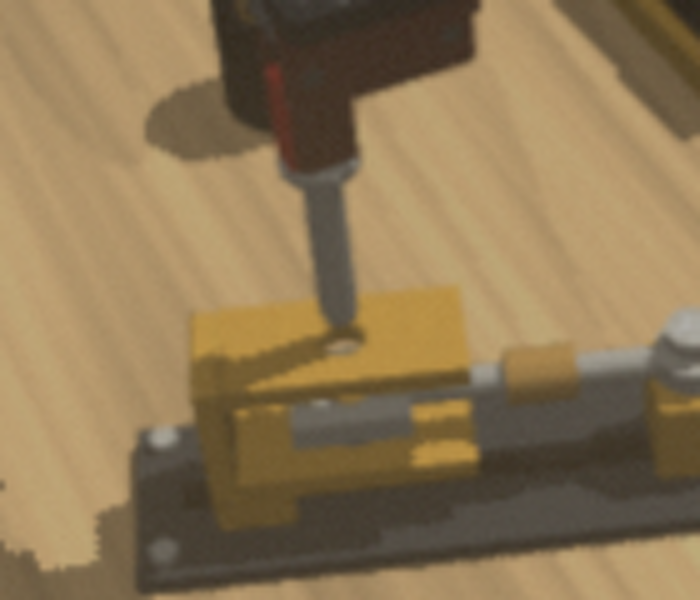

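Call:
arm_command(
  rows=[
    [0,0.7,0.3,-3,0],
    [0,0,0,-3,0],
    [0,0,0,-2,0],
    [0,0,0,-1,0],
    [0,0,0,0,0],
  ],
)

```text
t: 7.0
ee_pos: [0.5265, 0.1181, 0.2063]
tcp_rot: [0.0, -0.707, 0.0, 0.707]
wrist_force: [-0.3, -0.2, -1.8]
finger_gap: 0.158
```

```bash
python3 - <<'E'
from h import *
s=ctrl.get_state();print(s["ee_pos"],s["wrist_force"],s["torque"],s["t"])
im=imaging.grab_frame("side"); cv2.imwrite("pics/s5f.png",im); cv2.imwrite("pics/s5.png",cv2.resize(im[190:240,220:300],None,fx=9,fy=9,interpolation=cv2.INTER_CUBIC))
E
```

```text
[0.5265 0.1181 0.2063] [-0.2818 -0.1546 -1.8399] [-0.0206  0.0229  0.0145] 7.0
```

View pics/s5.png

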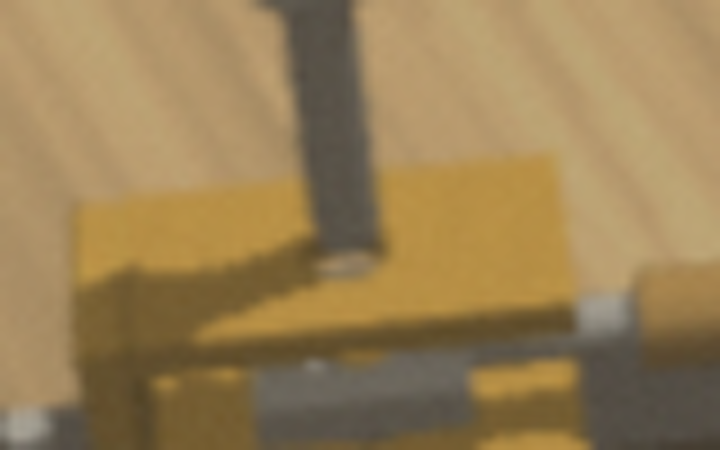

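The nose hangs just over the mouth, centred along the rail (zoom col ≈348 against the hole's ≈347). Next is a gentle descent.

Call:
arm_command(
  rows=[
    [0,0,0,-1,0],
    [0,0,0,-1,0],
    [0,0,0,-1,0],
    [0,0,0,-0.7,0],
    [0,0,0,-0.5,0],
  ],
)

```text
t: 7.55
ee_pos: [0.5266, 0.118, 0.2023]
tcp_rot: [0.0, -0.707, 0.0, 0.707]
wrist_force: [0.5, 0.2, -1.7]
finger_gap: 0.161
```

Call:
arm_command(
  rows=[
    [0,0,0,-0.5,0],
    [0,0,0,-0.5,0],
    [0,0,0,-0.5,0],
  ],
)

```text
t: 7.85
ee_pos: [0.5266, 0.1181, 0.2009]
tcp_rot: [-0.0, 0.707, -0.0, -0.707]
wrist_force: [-0.4, 0.6, -2.2]
finger_gap: 0.159
```

Call:
arm_command(
  rows=[
    [0,0,0,-0.5,0],
    [0,0,0,-0.5,0],
    [0,0,0,-0.5,0],
    [0,0,0,-0.5,0],
  ],
)

```text
t: 8.25
ee_pos: [0.5266, 0.1181, 0.1989]
tcp_rot: [-0.0, 0.707, -0.0, -0.707]
wrist_force: [1.1, 0.0, -1.4]
finger_gap: 0.161
```

Call:
arm_command(
  rows=[
    [0,0,0,-0.5,0],
    [0,0,0,-0.5,0],
    [0,0,0,-0.5,0],
    [0,0,0,-0.5,0],
  ],
)

```text
t: 8.65
ee_pos: [0.5266, 0.1181, 0.1969]
tcp_rot: [-0.0, 0.707, -0.0, -0.707]
wrist_force: [-0.5, -0.3, -0.4]
finger_gap: 0.158
```

Call:
arm_command(
  rows=[
    [0,0,0,-0.5,0],
    [0,0,0,-0.5,0],
    [0,0,0,-0.5,0],
  ],
)

```text
t: 8.95
ee_pos: [0.5266, 0.118, 0.1954]
tcp_rot: [0.0, -0.707, 0.0, 0.707]
wrist_force: [-0.1, 0.7, -1.3]
finger_gap: 0.157
```

Call:
arm_command(
  rows=[
    [0,0,0,-0.5,0],
    [0,0,0,-0.5,0],
    [0,0,0,-0.5,0],
  ],
)

```text
t: 9.25
ee_pos: [0.5266, 0.1181, 0.1939]
tcp_rot: [0.0, -0.707, 0.0, 0.707]
wrist_force: [-0.0, -0.2, -1.3]
finger_gap: 0.161
```

The full shaft is in the upper ear without contact. The eye's top is at z = 68 mm and the nose is at about 85.

Call:
arm_command(
  rows=[
    [0,0,0,-1,0],
    [0,0,0,-1,0],
    [0,0,0,-1,0],
    [0,0,0,-1,0],
    [0,0,0,-1,0],
    [0,0,0,-1,0],
  ],
)

```text
t: 9.85
ee_pos: [0.5266, 0.1181, 0.1878]
tcp_rot: [0.0, -0.707, 0.0, 0.707]
wrist_force: [0.2, 0.5, -2.6]
finger_gap: 0.154
```

Call:
arm_command(
  rows=[
    [0,0,0,-1,0],
    [0,0,0,-1,0],
    [0,0,0,-1,0],
    [0,0,0,-1,0],
    [0,0,0,-1,0],
    [0,0,0,-1,0],
    [0,0,0,-1,0],
    [0,0,0,-1,0],
  ],
)

```text
t: 10.65
ee_pos: [0.5267, 0.1181, 0.1799]
tcp_rot: [-0.0, 0.707, -0.0, -0.707]
wrist_force: [-0.3, 0.4, -1.5]
finger_gap: 0.159
```

Call:
arm_command(
  rows=[
    [0,0,0,-0.6,0],
    [0,0,0,-0.6,0],
    [0,0,0,-0.6,0],
    [0,0,0,-0.6,0],
    [0,0,0,-0.6,0],
  ],
)

```text
t: 11.15
ee_pos: [0.5266, 0.1181, 0.1769]
tcp_rot: [-0.0, 0.707, -0.0, -0.707]
wrist_force: [-0.4, 0.3, -1.8]
finger_gap: 0.16
```

Call:
arm_command(
  rows=[
    [0,0,0,-0.5,0],
    [0,0,0,-0.5,0],
    [0,0,0,-0.5,0],
    [0,0,0,-0.5,0],
  ],
)

```text
t: 11.55
ee_pos: [0.5267, 0.118, 0.1749]
tcp_rot: [-0.0, 0.707, -0.0, -0.707]
wrist_force: [-0.2, -0.1, -1.4]
finger_gap: 0.157
```

Call:
arm_command(
  rows=[
    [0,0,0,-0.5,0],
    [0,0,0,-0.5,0],
    [0,0,0,-0.5,0],
  ],
)

```text
t: 11.85
ee_pos: [0.5266, 0.1181, 0.1734]
tcp_rot: [-0.0, 0.707, -0.0, -0.707]
wrist_force: [-0.7, -0.5, -0.8]
finger_gap: 0.161
```

Call:
arm_command(
  rows=[
    [0,0,0,-0.5,0],
    [0,0,0,-0.5,0],
    [0,0,0,-0.5,0],
  ],
)

```text
t: 12.15
ee_pos: [0.5266, 0.1181, 0.1719]
tcp_rot: [0.0, -0.707, 0.0, 0.707]
wrist_force: [-0.3, -0.4, -1.9]
finger_gap: 0.157
```

Call:
arm_command(
  rows=[
    [0,0,0,-0.5,0],
    [0,0,0,-0.5,0],
    [0,0,0,-0.5,0],
    [0,0,0,-0.5,0],
  ],
)

```text
t: 12.55
ee_pos: [0.5266, 0.118, 0.1699]
tcp_rot: [0.0, -0.707, 0.0, 0.707]
wrist_force: [-0.8, 1.3, -1.2]
finger_gap: 0.155
```

Call:
arm_command(
  rows=[
    [0,0,0,-0.7,0],
    [0,0,0,-0.7,0],
    [0,0,0,-0.7,0],
    [0,0,0,-0.7,0],
  ],
)

```text
t: 12.95
ee_pos: [0.5266, 0.118, 0.1671]
tcp_rot: [0.0, -0.707, 0.0, 0.707]
wrist_force: [-1.0, 0.2, -1.0]
finger_gap: 0.156
```

Call:
arm_command(
  rows=[
    [0,0,0,-1,0],
    [0,0,0,-1,0],
    [0,0,0,-1,0],
    [0,0,0,-1,0],
    [0,0,0,-1,0],
    [0,0,0,-1,0],
  ],
)

```text
t: 13.55
ee_pos: [0.5266, 0.118, 0.161]
tcp_rot: [0.0, -0.707, 0.0, 0.707]
wrist_force: [-0.5, 0.0, -1.3]
finger_gap: 0.159
```

Call:
arm_command(
  rows=[
    [0,0,0,-1,0],
    [0,0,0,-1,0],
    [0,0,0,-1,0],
    [0,0,0,-1,0],
    [0,0,0,-1,0],
    [0,0,0,-1,0],
    [0,0,0,-1,0],
    [0,0,0,-1,0],
    [0,0,0,-1,0],
    [0,0,0,-1,0],
  ],
)

```text
t: 14.55
ee_pos: [0.5266, 0.118, 0.1511]
tcp_rot: [0.0, -0.707, 0.0, 0.707]
wrist_force: [-0.8, -0.8, -1.9]
finger_gap: 0.157
```

Call:
arm_command(
  rows=[
    [0,0,0,-0.5,0],
    [0,0,0,-0.5,0],
    [0,0,0,-0.5,0],
    [0,0,0,-0.5,0],
    [0,0,0,-0.5,0],
    [0,0,0,-0.5,0],
  ],
)

```text
t: 15.15
ee_pos: [0.5266, 0.118, 0.1481]
tcp_rot: [-0.0, 0.707, -0.0, -0.707]
wrist_force: [-1.1, -2.0, -1.0]
finger_gap: 0.159
```

Call:
arm_command(
  rows=[
    [0,0,0,-0.5,0],
    [0,0,0,-0.5,0],
    [0,0,0,-0.5,0],
  ],
)

```text
t: 15.45
ee_pos: [0.5266, 0.118, 0.1466]
tcp_rot: [0.0, -0.707, 0.0, 0.707]
wrist_force: [-1.2, -0.7, -0.9]
finger_gap: 0.158
```

Call:
arm_command(
  rows=[
    [0,0,0,-0.5,0],
    [0,0,0,-0.5,0],
    [0,0,0,-0.5,0],
  ],
)

```text
t: 15.75
ee_pos: [0.5266, 0.118, 0.1451]
tcp_rot: [0.0, -0.707, 0.0, 0.707]
wrist_force: [-1.3, -1.3, -0.6]
finger_gap: 0.161
```

Call:
arm_command(
  rows=[
    [0,0,0,-0.5,0],
    [0,0,0,-0.5,0],
    [0,0,0,-0.5,0],
    [0,0,0,-0.5,0],
  ],
)

```text
t: 16.15
ee_pos: [0.5266, 0.118, 0.1431]
tcp_rot: [-0.0, 0.707, -0.0, -0.707]
wrist_force: [-1.3, -0.4, -1.5]
finger_gap: 0.152
```

Call:
arm_command(
  rows=[
    [0,0,0,-0.5,0],
    [0,0,0,-0.5,0],
    [0,0,0,-0.5,0],
    [0,0,0,-0.5,0],
    [0,0,0,-0.5,0],
    [0,0,0,-0.5,0],
  ],
)

```text
t: 16.75
ee_pos: [0.5266, 0.118, 0.1401]
tcp_rot: [-0.0, 0.707, -0.0, -0.707]
wrist_force: [-1.4, -0.3, 0.1]
finger_gap: 0.156
```

Call:
arm_command(
  rows=[
    [0,0,0,-1,0],
    [0,0,0,-1,0],
    [0,0,0,-1,0],
    [0,0,0,-1,0],
    [0,0,0,-1,0],
    [0,0,0,-1,0],
    [0,0,0,-1,0],
  ],
)

```text
t: 17.45
ee_pos: [0.5267, 0.1181, 0.1331]
tcp_rot: [-0.0, 0.707, -0.0, -0.707]
wrist_force: [-1.4, -0.9, -0.6]
finger_gap: 0.159
```

Home should come at a TCP z of about 124.7.

Call:
arm_command(
  rows=[
    [0,0,0,-1,0],
    [0,0,0,-1,0],
    [0,0,0,-1,0],
    [0,0,0,-1,0],
    [0,0,0,-1,0],
    [0,0,0,-0.5,0],
    [0,0,0,-0.5,0],
  ],
)

```text
t: 18.15
ee_pos: [0.5266, 0.1181, 0.1271]
tcp_rot: [0.0, -0.707, 0.0, 0.707]
wrist_force: [-1.8, 0.2, -1.8]
finger_gap: 0.156
```

Call:
arm_command(
  rows=[
    [0,0,0,-0.5,0],
    [0,0,0,-0.5,0],
    [0,0,0,-0.5,0],
  ],
)

```text
t: 18.45
ee_pos: [0.5266, 0.118, 0.1256]
tcp_rot: [0.0, -0.707, 0.0, 0.707]
wrist_force: [-1.4, -1.0, -1.4]
finger_gap: 0.162
```

Call:
arm_command(
  rows=[
    [0,0,0,-0.3,0],
    [0,0,0,-0.3,0],
  ],
)

```text
t: 18.65
ee_pos: [0.5266, 0.118, 0.125]
tcp_rot: [-0.0, 0.707, -0.0, -0.707]
wrist_force: [-0.4, -1.1, -0.5]
finger_gap: 0.161
```

Call:
arm_command(
  rows=[
    [0,0,0,-0.3,0],
    [0,0,0,0,0],
  ],
)

```text
t: 18.85
ee_pos: [0.5266, 0.1181, 0.1247]
tcp_rot: [0.0, -0.707, 0.0, 0.707]
wrist_force: [-1.5, -0.2, -1.3]
finger_gap: 0.159
```

Call:
arm_command(
  rows=[
    [0,0,0,-0.2,0],
    [0,0,0,0,0],
  ],
)

```text
t: 19.05
ee_pos: [0.5266, 0.1181, 0.1247]
tcp_rot: [-0.0, 0.707, -0.0, -0.707]
wrist_force: [-2.8, 0.1, -0.1]
finger_gap: 0.16
```

Call:
arm_command(
  rows=[
    [0,0,0,-0.2,0],
    [0,0,0,0,0],
  ],
)

```text
t: 19.25
ee_pos: [0.5267, 0.118, 0.1247]
tcp_rot: [-0.0, 0.707, -0.0, -0.707]
wrist_force: [-2.1, -1.0, 1.4]
finger_gap: 0.156
```

Call:
arm_command(
  rows=[
    [0,0,0,-0.2,0],
    [0,0,0,0,0],
  ],
)

```text
t: 19.45
ee_pos: [0.5267, 0.1181, 0.1247]
tcp_rot: [-0.0, 0.707, -0.0, -0.707]
wrist_force: [-3.5, -1.2, 4.1]
finger_gap: 0.161
```

Call:
arm_command(
  rows=[
    [0,0,0,-0.3,0],
    [0,0,0,0,0],
  ],
)

```text
t: 19.65
ee_pos: [0.5267, 0.1181, 0.1247]
tcp_rot: [-0.0, 0.707, -0.0, -0.707]
wrist_force: [-4.6, -1.4, 6.0]
finger_gap: 0.156
```

```bash
python3 - <<'E'
from h import *
s=ctrl.get_state();print(s["ee_pos"],s["wrist_force"],s["torque"],s["t"])
im=imaging.grab_frame("side"); cv2.imwrite("pics/s6.png",cv2.resize(im[150:270,200:330],None,fx=5,fy=5,interpolation=cv2.INTER_CUBIC))
E
```

```text
[0.5267 0.1181 0.1247] [-4.5501 -1.3973  5.9716] [-0.2456  0.8731 -0.0243] 19.65
```

View pics/s6.png

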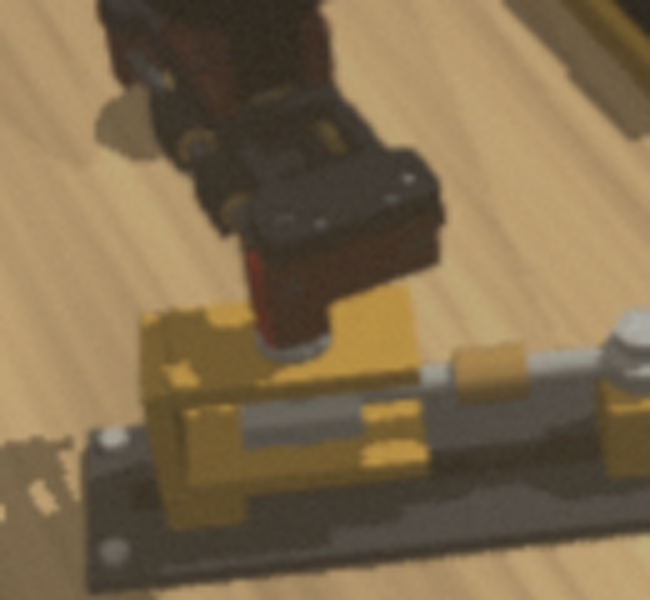

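The flange sits on the ear at about (290,348) in the zoom, with 6–8 N on it. I'll release the pin.

Call:
arm_command(
  rows=[
    [20,0,0,0,0],
    [30,0,0,0,0],
    [40,0,0,0,0],
    [44,0,0,0,0],
    [44,0,0,0,0],
    [44,0,0,0,0],
  ],
)

```text
t: 20.3
ee_pos: [0.5267, 0.1181, 0.1237]
tcp_rot: [0.0, -0.707, 0.0, 0.707]
wrist_force: [0.8, -0.0, -0.4]
finger_gap: 0.502
```

Call:
arm_command(
  rows=[
    [44,0,0,5,0],
    [44,0,0,15,0],
    [44,0,0,20,0],
    [44,0,0,20,0],
    [44,0,0,20,0],
    [44,0,0,20,0],
    [44,-20,-30,10,0],
    [44,-20,-40,10,0],
    [44,-20,-40,0,0],
    [44,-20,-40,0,0],
    [44,0,0,0,0],
    [44,0,0,0,0],
  ],
)

```text
t: 21.5
ee_pos: [0.4466, -0.0326, 0.2454]
tcp_rot: [-0.001, 0.708, -0.001, -0.706]
wrist_force: [0.2, -0.8, -0.0]
finger_gap: 0.494
```

```bash
python3 - <<'E'
from h import *
s=ctrl.get_state();print(s["ee_pos"],s["wrist_force"],s["torque"],s["t"])
im=imaging.grab_frame("side"); cv2.imwrite("pics/s7f.png",im); cv2.imwrite("pics/s7.png",cv2.resize(im[180:270,200:370],None,fx=4.6,fy=4.6,interpolation=cv2.INTER_CUBIC))
im=imaging.grab_frame("top"); cv2.imwrite("pics/t7.png",im)
hole=np.array([.5258,.1180])
for z in (.141,.120,.099,.094): print(z,proj("side",[[*hole,z]]),proj("top",[[*hole,z]]))
E
```

```text
[ 0.4466 -0.0326  0.2454] [ 0.2031 -0.7993 -0.0451] [0.0169 0.0215 0.0103] 21.5
0.141 [[255.9063 199.3831]] [[273.0911 275.1666]]
0.12 [[256.986  207.3154]] [[273.8552 275.8661]]
0.099 [[258.0313 214.9792]] [[274.5953 276.5435]]
0.094 [[258.2753 216.7657]] [[274.7681 276.7016]]
```

View pics/s7.png

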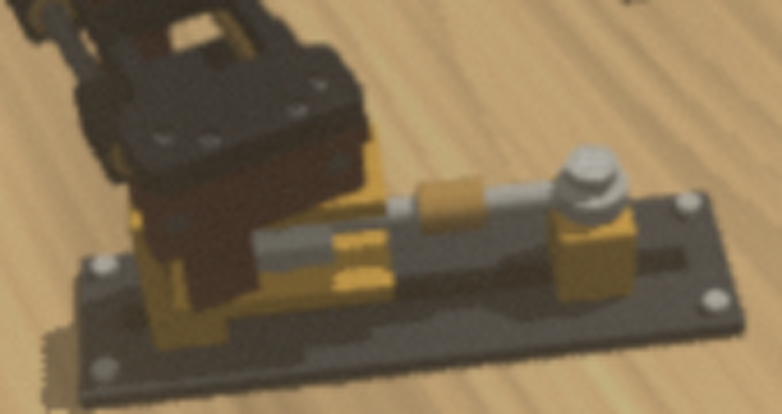

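View pics/t7.png

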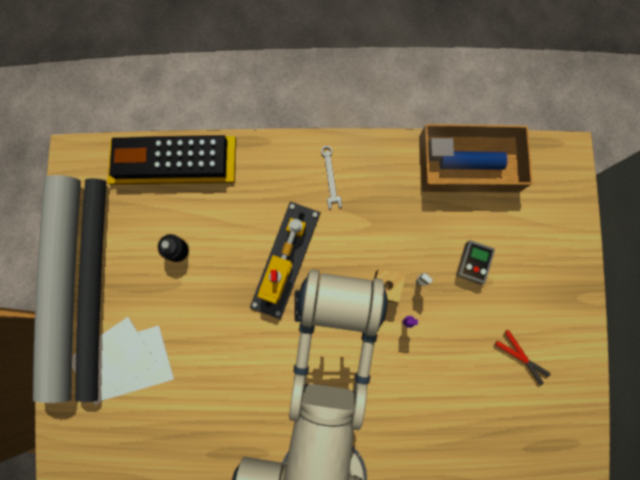

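The gripper blocks the side view, but the top view shows the red grip on the ear at (274,275), where it should be. I'll move clear and check the height.

Call:
arm_command(
  rows=[
    [44,-5,-45,5,0],
    [44,-5,-45,5,0],
    [44,-5,-45,5,0],
    [44,-5,-45,5,0],
    [44,-5,-40,5,0],
    [44,-5,-40,5,0],
    [44,0,-40,0,0],
    [44,0,-40,0,0],
    [44,0,0,0,0],
    [44,0,0,0,0],
  ],
)

```text
t: 22.6
ee_pos: [0.4176, -0.3715, 0.2728]
tcp_rot: [0.001, -0.707, -0.001, 0.708]
wrist_force: [0.9, 0.7, 0.0]
finger_gap: 0.506
```

```bash
python3 - <<'E'
from h import *
s=ctrl.get_state();print(s["ee_pos"],s["t"])
im=imaging.grab_frame("side"); cv2.imwrite("pics/s8f.png",im); cv2.imwrite("pics/s8.png",cv2.resize(im[185:255,210:310],None,fx=8,fy=8,interpolation=cv2.INTER_CUBIC))
cv2.imwrite("pics/s8w.png",im)
hsv=cv2.cvtColor(im,cv2.COLOR_BGR2HSV)
red=cv2.inRange(hsv,(0,150,60),(8,255,255))|cv2.inRange(hsv,(172,150,60),(180,255,255))
c=big(red&cv2.inRange(hsv[...,2],140,255),(235,185,285,225)); pm=c.mean(0); x,y,w,h=cv2.boundingRect(c.astype(np.int32))
M=cv2.moments(c.astype(np.float32)); ps=(M["m10"]/M["m00"],M["m01"]/M["m00"])
print("side redtop px",ps,(x,y,w,h),"at z .141:",plane("side",[ps],.141))
t=imaging.grab_frame("top"); h2=cv2.cvtColor(t,cv2.COLOR_BGR2HSV)
r2=cv2.inRange(h2,(0,150,150),(8,255,255))|cv2.inRange(h2,(172,150,150),(180,255,255))
c=big(r2,(260,260,290,290)); M=cv2.moments(c.astype(np.float32)); pt=(M["m10"]/M["m00"],M["m01"]/M["m00"])
print("top",pt,plane("top",[pt],.141),"tri",tri(pt,ps))
E
```

```text
[ 0.4176 -0.3715  0.2728] 22.6Traceback (most recent call last):
  File "<stdin>", line 7, in <module>
  File "h.py", line 24, in big
    return max(c,key=cv2.contourArea)[:,0,:].astype(float)
           ~~~^^^^^^^^^^^^^^^^^^^^^^^
ValueError: max() iterable argument is empty
```

View pics/s8.png

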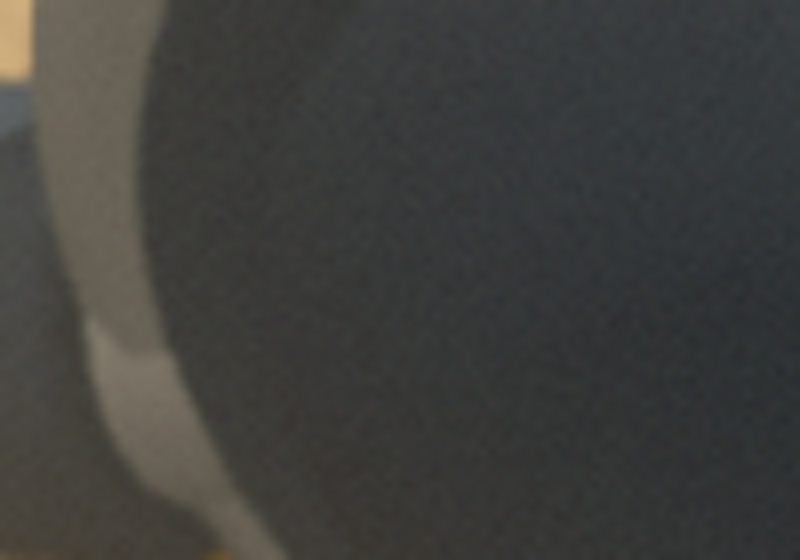

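View pics/s8w.png

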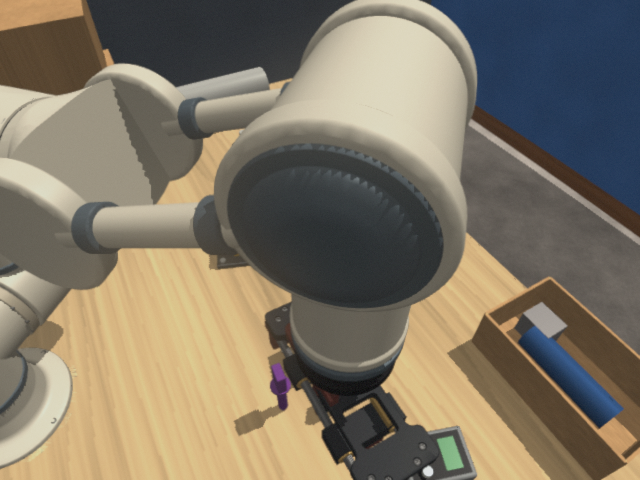

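The arm is in the way, so I'll go on towards the start pose.

Call:
arm_command(
  rows=[
    [44,-20,-30,0,0],
    [44,-25,-30,0,0],
    [44,-25,-30,0,0],
    [44,-25,-30,0,0],
    [44,-25,-30,0,0],
    [44,-25,-25,0,0],
    [44,-25,-15,0,0],
    [44,-25,-5,0,0],
    [44,-20,0,0,0],
    [44,0,0,0,0],
    [44,0,0,0,0],
  ],
)

```text
t: 23.75
ee_pos: [0.203, -0.5661, 0.2746]
tcp_rot: [0.001, 0.707, -0.0, -0.707]
wrist_force: [0.4, -0.1, -0.4]
finger_gap: 0.503
```

```bash
python3 - <<'E'
from h import *
s=ctrl.get_state();print(s["ee_pos"],s["t"])
im=imaging.grab_frame("side"); t=imaging.grab_frame("top"); cv2.imwrite("pics/s9f.png",im); cv2.imwrite("pics/t9f.png",t); cv2.imwrite("pics/s9.png",cv2.resize(im[185:255,210:310],None,fx=8,fy=8,interpolation=cv2.INTER_CUBIC))
hsv=cv2.cvtColor(im,cv2.COLOR_BGR2HSV)
red=cv2.inRange(hsv,(0,150,60),(8,255,255))|cv2.inRange(hsv,(172,150,60),(180,255,255))
cen=lambda c:(lambda M:(M["m10"]/M["m00"],M["m01"]/M["m00"]))(cv2.moments(c.astype(np.float32)))
ps=cen(big(red&cv2.inRange(hsv[...,2],140,255),(235,185,285,225)))
h2=cv2.cvtColor(t,cv2.COLOR_BGR2HSV)
r2=cv2.inRange(h2,(0,150,150),(8,255,255))|cv2.inRange(h2,(172,150,150),(180,255,255))
pt=cen(big(r2,(260,260,290,290)))
print(ps,plane("side",[ps],.141),pt,plane("top",[pt],.141),"tri",tri(pt,ps))
E
```

```text
[ 0.203  -0.5661  0.2746] 23.75
(255.98648648648648, 200.2342342342342) [[0.5249 0.1156 0.141 ]] (273.026455026455, 275.058201058201) [[0.5261 0.1182 0.141 ]] tri [0.5261 0.1185 0.1384]
```

View pics/s9.png

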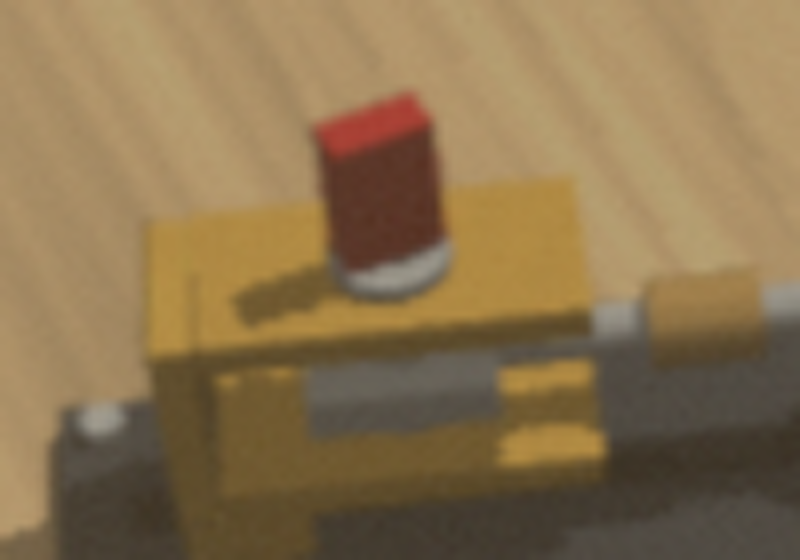

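View pics/s9f.png

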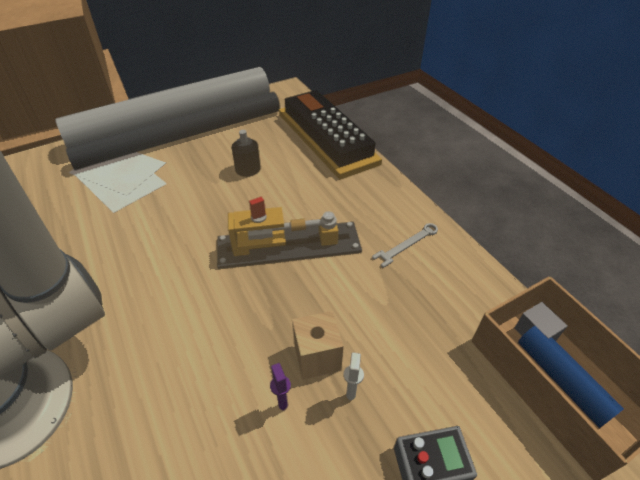

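The zoom shows the flange flat on the upper ear at about (393,270), and the grip stands upright. The block is empty and nothing else has moved.

```bash
python3 -c "
from workcell import order; print(order.finish_job())"
```

```text
the job is handed in; nothing more can be done
None
```

The steel pin is through the clevis with its flange home on the upper ear and released. I handed the job in at about 24 s with the arm well clear, and no verdict was reported.

- **Insertion:** I lifted the red-grip pin straight out of its block and lowered it through the upper ear, rod eye and lower ear in steps of 0.5–1 mm. At the checks after each move the force stayed within about 2.5 N.
- **Seating:** The arm stopped at a TCP height of 124.7 mm, exactly the predicted home height. I pressed to about 8 N net, far below the 45 N limit. That push also gave about 4.6 N sideways and a 0.9 N m moment, which vanished on release. Forces were only read at the end of each move, so brief peaks in between were not seen.
- **Final views:** The flange lies flat on the ear and the grip stands upright. The box, motor, wrench and the two pin look-alikes look unmoved.
- **Disagreements:** Combining the two cameras put the top of the grip at 138 mm instead of the nominal 141 mm. The two cameras also differ by about 2–3 mm in y on it. I put both down to the 2 mm calibration and the coarse pixels. The lower end of the pin was not visible, so passage through the eye and lower ear rests on the depth reached and the low forces.

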